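Clamp the card terminal in its counter stand

TASK

Pick up the card terminal and lower it into the clamp stand between the two jaws, lying flat with its keys up. Then turn the smooth ball knob clockwise, gripping it across its widest part, until the jaw holds the terminal firmly (about 20 N), without overtightening it; let go and leave the mug, jar and router where they are.

Things in the scene. Friction and masses are not known exactly. Their poses are not given: they have to be found in the camera images.
- terminal: black card payment terminal lying flat on the counter, keys up: a block 58 mm wide (its x), 120 mm long (its y), 40 mm high, with flat ends; 0.25 to 0.5 kg, loose. Origin: centre of its underside. Grip it across the 58 mm. Either end may face either jaw of the stand
- stand: dark steel clamp stand, fixed: plate 90 mm (x) by 270 mm (y), 12 mm thick. Origin: on the counter, mid-seat; the terminal lies there on the plate, its length along the stand's y. Jaws close along y, no side walls. Fixed jaw at +y, 50 mm wide, 40 mm high, locked with its face at y = 63 to 68 mm (differs each time). At -y a grey gear housing 70 by 85 mm, top z = 48 mm, carries the ball knob
- jaw: moving jaw, 50 mm wide, 38 mm high, steel face on a rubber buffer. Origin: middle of the foot of its face, on the plate's top, at y = -66 to -64 mm of the stand at the start. Slides along +y. It pushes the terminal (under 5 N) until that bears on the fixed jaw, then the force rises about 110 N per rad of knob turn. About 20 N is wanted (10 to 38 is right); over 45 N breaks the terminal
- knob_center (a point): centre of the smooth black ball knob: 40 mm ball on a 14 mm vertical stem, 87 mm above the counter, at y = -138 mm of the stand. Clockwise from above closes the jaw, 5.5 mm per rad; 1.5 to 3 rad needed, so regrip. Slippery (friction about 0.4): fingers above or beside its widest part slide off. Takes 0.22 N m to turn free plus 0.0055 per N of clamping force; stays where left
- mug: white mug with a handle, 76 mm wide, 85 mm high; origin at the centre of its underside; leave it alone
- jar: amber glass jar with a steel lid, 64 mm wide, 100 mm high; origin at the centre of its underside; leave it alone
- router: white network router 100 mm by 170 mm by 25 mm with four aerials 143 mm high; origin at the centre of its underside; leave it alone
Mind the look-alikes: they are no part of the job. Several things have the shape of the terminal; the one meant has the colours described above.

How it is judged:
By the outcome, as a careful person would: the job done as asked, in the order asked, and still so for the second after the job is handed in, with the robot touching nothing.
It also fails if it takes over 72 s, if anything falls off the work surface, if the arm or the gripper's body presses on something with over 40 N, if the wrist force passes 120 N, or if a joint passes its speed limit or range.

ROBOT

A 6-joint arm with a two-finger parallel gripper is mounted at the origin on the work surface. World frame = base frame: x ahead of the robot, y to its left, z up, the work surface at z = 0. Lengths are in m, angles in rad, forces in N, time in s.
With the tool pointing down it reaches from about 0.35 to 0.975 m from the base axis. Payload 4.9 kg.
Tool frame: the origin (TCP) lies on the centre line of the jaws, within the pads' length; the fingertips stand 25 mm ahead of it and the grasp point (between the pads) lies 6 mm ahead of it; z points along the fingers, y is the line along which they close (so a half turn about z gives the same grasp; the last joint's range is limited). The gripper opens to 85 mm and grips with 20 to 120 N. Pads are 22 mm wide; open, the fingers measure 114 mm over their backs; the gripper's body (76 mm by 85 mm) begins 54 mm behind the grasp point. The pads swing forward as they close: fully open they stand 13 mm farther back than shut.
Start: joints at [-0.119, 0.053, 1.613, -0, 1.476, -0.119], TCP at [0.625, 0, 0.256] pointing down, gripper open.
Joint ranges: [-3.01, 3.01], [-1.01, 2.22], [0.06, 2.58], [-1.02, 4.17], [0.09, 2.62], [-3.14, 3.14]. Speed limits (rad/s): [2.57, 2.57, 3.14, 3.14, 3.14, 3.14].

INTERFACE

Orientations are given as a unit quaternion [w, x, y, z].
In Python, from plant import state, grab_frame, get_calibration, job gives the robot as it stands. The module is installed in compiled form; this text tells all that it offers.
- The arm moves only by the tool move_arm, never from a script. Its argument "targets" is a list that holds one entry, the list of rows, each a list of 5 numbers: the opening in per cent of the stroke, from 0 (shut) to 100 (fully open), then the shift along the tool's x, y, z as a fraction of full scale, then the turn about the tool's z as a fraction of full scale. A call has 1 to 5 rows; each row shifts and turns the commanded pose from where the row before left it, along the tool's axes as they then stand; what a row does not reach is not made up. Full scale, the value 1, is 0.6 m for a shift and 6 degrees for a turn. A row lasts 1/12 s, in which the tool goes at most 41.7 mm and 7.16 degrees, less where a joint would pass 70% of its speed; a pose out of reach is approached as far as the arm can. A call with a number of a shift or a turn outside -1 to 1 is refused whole. A call with a gripper value outside its range is refused whole. The fingers move at their own pace and stop on an object; the grip force is fixed at half the most. Time passes only in rows, so rows that do not move let the fingers close. It gives the time, the measured TCP pose, the force, the opening and the grip force at its end, in the units of the state.
- state(): the state, without advancing time (a new reading comes with each control period).
- grab_frame(name): name is "scene" or "side" or "wrist"; returns the picture (400x640x3 uint8, red, green, blue); there is no depth.
- get_calibration(name): a dict with "vertical_fov" (degrees; the focal length in pixels is half the picture's height over the tangent of half this angle, whatever the lens; pixels are square), "cx", "cy" (the principal point, pixels), "dist_coeffs" ([k1, k2, p1, p2, k3] as OpenCV has them; the pictures are not rectified), "R" (3x3) and "t" (3): a world point X has camera coordinates R X + t. Camera axes: x right, y down, z forward; pixel columns grow to the right and rows downward; lengths in m; the calibration is good to about 2 mm. A picture is of the moment at which its call begins: read the wrist's pose just before it. get_calibration takes no time and is no camera call; for the wrist camera it gives the pose at the moment of the call.
- job.job_done(): hands the job in; it is judged then, once.
The state is a dict: "time": time; "joint_pos": joint angles; "joint_vel": joint speeds; "joint_efforts": joint torques, N m; "tool_pos": TCP position; "tool_rot": TCP orientation; "contact_force": force on the tool from outside, world axes, zero at the start; "ft_torque": the same for the moment, N m; "gripper_width": opening from 0.0 (shut) to 1.0 (fully open); "grasp_force": force on a finger pad.
Only numpy, scipy, OpenCV 4.12 (cv2) and the standard library are available. Lean on these libraries where they do the work, as an engineer would, in place of code of your own. Each camera call takes 0.05 s, during which the arm holds its last target. There are 200 camera calls.

## Working session

There is one attempt and no reset: what is moved stays moved. The work goes in short steps, Python scripts to look and compute and a tool call to move; the robot and the scene stay as the last step left them, time stands still between calls to the robot, and variables do not carry over. Pictures are saved under pics/ and viewed, at most 10 in all, crops included, and the job is handed in when it is done.

Besides the shell and the picture viewer there is one more tool, called by a JSON object that holds its "op" and its "data". move_arm: Moves the arm, as the interface text tells. Shift numbers are shares of 0.6 m and turn numbers shares of 6 degrees, none past 1 either way. Its arguments: {"type":"object","properties":{"targets":{"type":"array"}},"required":["targets"]}

```bash
mkdir -p pics
cat > h.py <<'E'
import numpy as np,cv2
from plant import state,grab_frame,get_calibration,job
def cam(n):
    c=get_calibration(n);f=200/np.tan(np.radians(c["vertical_fov"])/2)
    return np.array([[f,0,c["cx"]],[0,f,c["cy"]],[0,0,1.]]),np.array(c["dist_coeffs"],float),np.array(c["R"]),np.array(c["t"])
def ray(C,uv,z):
    K,d,R,t=C
    p=cv2.undistortPoints(np.array(uv,float).reshape(-1,1,2),K,d)[:,0]
    D=np.c_[p,np.ones(len(p))]@R; o=-R.T@t
    return o+D*((np.atleast_1d(z)-o[2])/D[:,2])[:,None]
def proj(C,X):
    K,d,R,t=C
    return cv2.projectPoints(np.array(X,float).reshape(-1,1,3),cv2.Rodrigues(R)[0],t,K,d)[0][:,0]
E
python3 - <<'E'
from h import *
for n in["scene","side","wrist"]:
    im=grab_frame(n)
    cv2.imwrite(f"pics/{n}0.png",im[:,:,::-1]); C=cam(n); print(n,C[0][0,0],C[1],-C[2].T@C[3])
E
```

```text
scene 485.6989015028 [-0.03691373  0.          0.          0.          0.        ] [1.2134332  0.57111834 0.8861684 ]
side 440.56899444346516 [-0.04088853  0.          0.          0.          0.        ] [ 0.24820752 -0.76412508  0.61023781]
wrist 275.58804049034364 [-0.01952755  0.          0.          0.          0.        ] [0.62580969 0.0775156  0.37254879]
```

View pics/scene0.png

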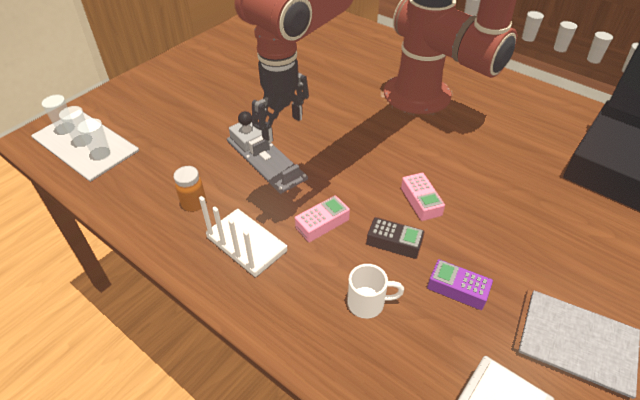

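View pics/side0.png

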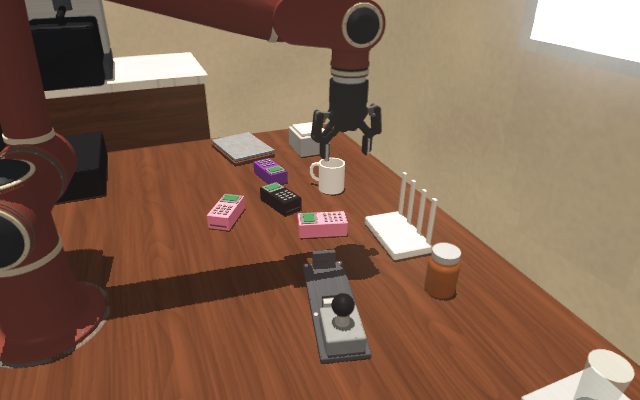

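Scene: the black terminal is at about (396,236), with the stand from (245,130) to (290,180) and the ball at (245,118). Side: the terminal is at about (281,198), the ball at (343,305) and the fixed jaw at (324,261). I'll enlarge these areas.

Run:
```python
from h import *
S=cv2.imread("pics/scene0.png");D=cv2.imread("pics/side0.png")
o=np.zeros((600,800,3),np.uint8)
r=lambda a,k:cv2.resize(a,None,fx=k,fy=k,interpolation=cv2.INTER_CUBIC)
o[:275,:350]=r(S[210:265,360:430],5)
a=r(S[105:195,225:312],3.6);o[276:276+a.shape[0],:a.shape[1]]=a
a=r(D[240:360,290:380],5);o[:,350:]=a
cv2.imwrite("pics/c1.png",o)
C=cam("scene");E=cam("side")
print(ray(C,[(396,230)],.04),ray(E,[(281,193)],.04),ray(C,[(245,118)],.087),ray(E,[(343,305)],.087))
```

```text
[[0.55600012 0.26590719 0.04      ]] [[0.55987715 0.25456785 0.04      ]] [[ 0.50869476 -0.248858    0.087     ]] [[ 0.50832064 -0.25378046  0.087     ]]
```

View pics/c1.png

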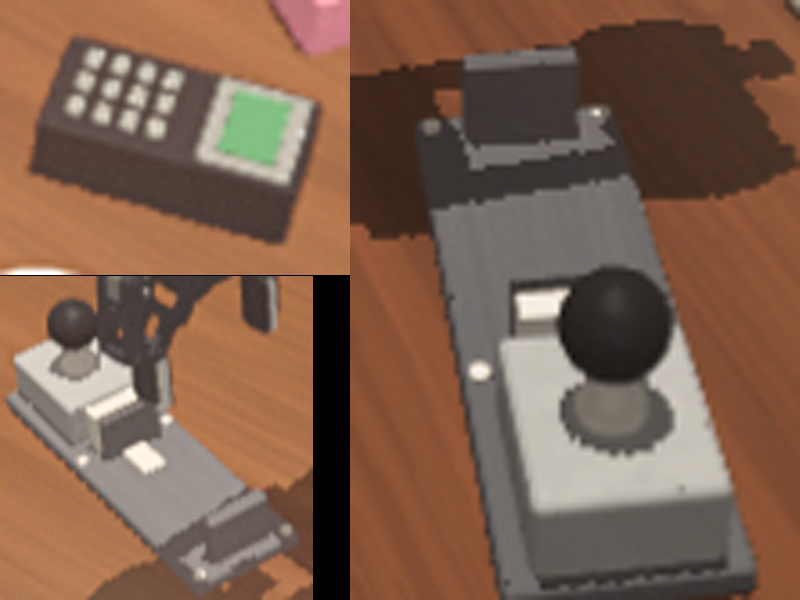

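Run:
```python
from h import *
np.set_printoptions(precision=4,suppress=True)
C=cam("scene");E=cam("side")
q=np.array([(75,40),(322,100),(285,187),(38,120)])/5+[360,210]
T=ray(C,q,.04);print(T,T.mean(0),[np.linalg.norm(T[i]-T[(i+1)%4]) for i in range(4)])
a=T[1]-T[0]+T[2]-T[3];print("yaw term",np.degrees(np.arctan2(a[1],a[0])))
p=np.array([(415,122),(612,108),(752,575),(500,590)]);p=(p-[350,0])/5+[290,240]
P=ray(E,p,.012);print(P,[np.linalg.norm(P[i]-P[(i+1)%4]) for i in range(4)])
for a in(P[1]-P[2],P[0]-P[3]):print("yaw stand",np.degrees(np.arctan2(a[1],a[0])))
s=state();print(s)
Cw=cam("wrist");print(Cw[2])
```

```text
[[0.5552 0.2082 0.04  ]
 [0.5164 0.3167 0.04  ]
 [0.5699 0.3289 0.04  ]
 [0.6052 0.2218 0.04  ]] [0.5617 0.2689 0.04  ] [np.float64(0.1152512447937687), np.float64(0.05486479821765738), np.float64(0.11277357081420324), np.float64(0.05185330694957071)]
yaw term 108.99092562366599
[[ 0.5178 -0.0308  0.012 ]
 [ 0.6034 -0.053   0.012 ]
 [ 0.5371 -0.3107  0.012 ]
 [ 0.454  -0.2851  0.012 ]] [np.float64(0.08844563404992145), np.float64(0.26613344870375), np.float64(0.08694796570107956), np.float64(0.2621117515634387)]
yaw stand 75.57517266341496
yaw stand 75.92433787075545
{'time': 0.15, 'joint_pos': array([-0.119 ,  0.0532,  1.614 ,  0.    ,  1.476 , -0.119 ]), 'joint_vel': array([ 0.0002, -0.0019, -0.0049,  0.0004, -0.0003,  0.0021]), 'joint_efforts': array([  0.0005, -39.4242, -37.0722,  -0.0001,   0.0046,   0.0001]), 'tool_pos': array([0.6246, 0.0001, 0.2553]), 'tool_rot': array([-0.0006,  0.7071,  0.7071, -0.0005]), 'contact_force': array([ 0.5939, -1.0566,  0.0376]), 'ft_torque': array([ 0.0506, -0.0208,  0.0769]), 'grasp_force': 0.0, 'gripper_width': 1.0003258459561775}
[[ 1.     -0.001  -0.0012]
 [-0.0005 -0.9529  0.3032]
 [-0.0015 -0.3032 -0.9529]]
```

View pics/wrist0.png

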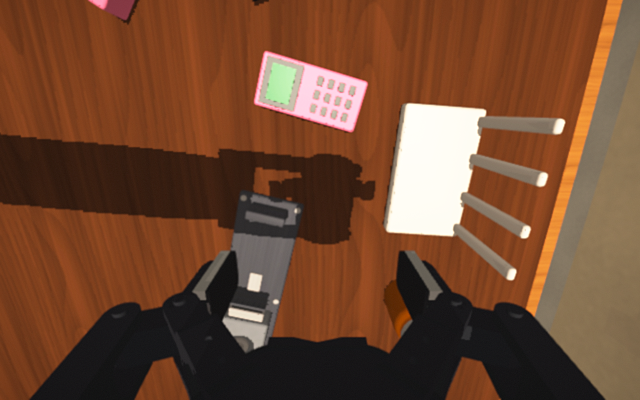

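Wrist: the stand's fixed jaw is at (268,205) and the router is at (440,170). The black terminal isn't in view yet, so I'll move towards it.

{"op": "move_arm", "data": {"targets": [[[100,0.066,-0.02,0,0],[100,0.066,-0.02,0,0],[100,0.066,-0.02,0,0],[100,0.066,-0.02,0,0],[100,0.066,-0.02,0,0]]]}}

```text
time: 0.57
tool_pos: [0.5639, 0.1995, 0.2559]
tool_rot: [-0.0, 0.707, 0.707, -0.0]
contact_force: [0.9, 0.6, -0.2]
gripper_width: 1.001
grasp_force: 0.0
```

{"op": "move_arm", "data": {"targets": [[[100,0,0,0,-0.8],[100,0,0,0,-0.8],[100,0,0,0,-0.8],[100,0,0,0,-0.8],[100,0,0,0,0]]]}}

```text
time: 0.98
tool_pos: [0.5647, 0.1982, 0.2558]
tool_rot: [-0.0, 0.579, 0.816, -0.0]
contact_force: [0.0, 0.3, 0.5]
gripper_width: 1.001
grasp_force: 0.0
```

Run:
```python
from h import *
s=state();C=cam("wrist");im=grab_frame("wrist")
cv2.imwrite("pics/w1.png",im[:,:,::-1]);np.savez("w1.npz",K=C[0],d=C[1],R=C[2],t=C[3])
print(s["joint_pos"],s["tool_pos"],s["tool_rot"])
```

```text
[ 2.13268922e-01 -8.95036013e-03  1.67629006e+00 -2.02375583e-05
  1.47504184e+00 -1.23608476e-01] [0.5646607  0.19819898 0.25583827] [-2.58699238e-04  5.78557015e-01  8.15641849e-01 -2.97928039e-04]
```

View pics/w1.png

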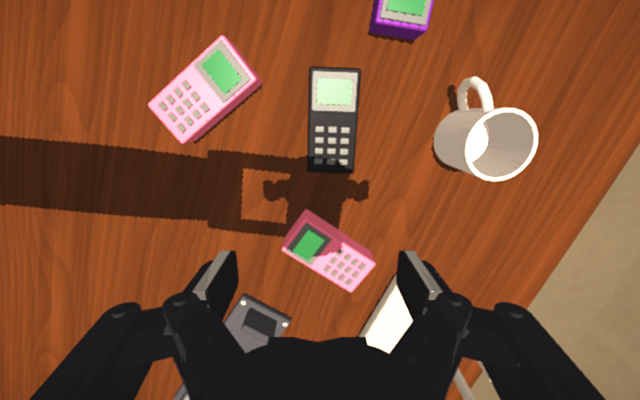

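The black terminal's top corners are at about (309,67), (360,68), (354,171) and (308,170). The pink one at (328,250) is a look-alike.

Run:
```python
from h import *
np.set_printoptions(precision=4,suppress=True)
w=np.load("w1.npz");C=(w["K"],w["d"],w["R"],w["t"])
T=ray(C,[(309,67),(360,68),(354,171),(308,170)],.04);c=T.mean(0)
a=T[0]-T[3]+T[1]-T[2];yaw=np.degrees(np.arctan2(a[1],a[0]))
print(T,c,[np.linalg.norm(T[i]-T[(i+1)%4]) for i in range(4)],yaw)
s=state();from scipy.spatial.transform import Rotation as Ro
q=s["tool_rot"];M=Ro.from_quat(np.r_[q[1:],q[0]]).as_matrix();print(M[:,0],np.degrees(np.arctan2(M[1,0],M[0,0])))
print("tool shift",M.T@(c-s["tool_pos"]))
```

```text
[[0.5159 0.3138 0.04  ]
 [0.5695 0.3315 0.04  ]
 [0.6056 0.2215 0.04  ]
 [0.5519 0.2041 0.04  ]] [0.5607 0.2677 0.04  ] [np.float64(0.05635979268208246), np.float64(0.1157458245954767), np.float64(0.056474779167823876), np.float64(0.11546682104772424)] 108.18325430844332
[-0.3274  0.9449  0.0001] 109.11221371623257
tool shift [0.0671 0.0192 0.2159]
```

{"op": "move_arm", "data": {"targets": [[[100,0.056,0.016,0.03,0.15],[100,0.056,0.016,0.03,0],[100,0,0,0.065,0],[100,0,0,0.065,0],[100,0,0,0.06,0]]]}}

```text
time: 1.45
tool_pos: [0.5612, 0.2683, 0.1046]
tool_rot: [0.0, 0.586, 0.81, 0.0]
contact_force: [0.7, 0.3, 0.5]
gripper_width: 0.999
grasp_force: 0.0
```

{"op": "move_arm", "data": {"targets": [[[100,0,0,0.06,0],[100,0,0,0.06,0],[100,0,0,0,0],[50,0,0,0,0],[50,0,0,0,0]]]}}

```text
time: 1.87
tool_pos: [0.5627, 0.2681, 0.0363]
tool_rot: [0.001, 0.586, 0.81, 0.001]
contact_force: [-11.7, -4.8, 4.5]
gripper_width: 0.749
grasp_force: 2.8
```

{"op": "move_arm", "data": {"targets": [[[40,0,0,0,0],[40,0,0,0,0],[40,0,0,0,0],[40,0,0,0,0],[40,0,0,0,0]]]}}

```text
time: 2.28
tool_pos: [0.5639, 0.2685, 0.0378]
tool_rot: [0.002, 0.586, 0.81, 0.002]
contact_force: [0.3, -0.2, 6.1]
gripper_width: 0.664
grasp_force: 70.0
```

{"op": "move_arm", "data": {"targets": [[[40,0,0,-0.02,0],[40,0,0,-0.05,0],[40,0,0,-0.06,0],[40,0,0,-0.06,0],[40,0,0,-0.06,0]]]}}

```text
time: 2.7
tool_pos: [0.5604, 0.2674, 0.1853]
tool_rot: [-0.001, 0.586, 0.811, -0.001]
contact_force: [0.5, 0.1, -4.0]
gripper_width: 0.669
grasp_force: 68.5
```

Run:
```python
from h import *
s=state();print(s["tool_pos"],s["contact_force"],s["gripper_width"],s["joint_pos"])
E=cam("side");im=grab_frame("side")
u=proj(E,[s["tool_pos"]])[0].astype(int);print(u)
x0,y0=max(u[0]-75,0),max(u[1]-60,0)
cv2.imwrite("pics/s1.png",cv2.resize(im[y0:y0+120,x0:x0+150,::-1],None,fx=5,fy=5,interpolation=cv2.INTER_CUBIC));print(x0,y0)
```

```text
[0.56038243 0.26744972 0.18526126] [ 0.49295872  0.07154473 -4.02734135] 0.6686136087034318 [3.25492658e-01 9.67604110e-02 1.68734648e+00 4.09088638e-05
 1.35956556e+00 6.17030230e-03]
[278 141]
203 81
```

View pics/s1.png

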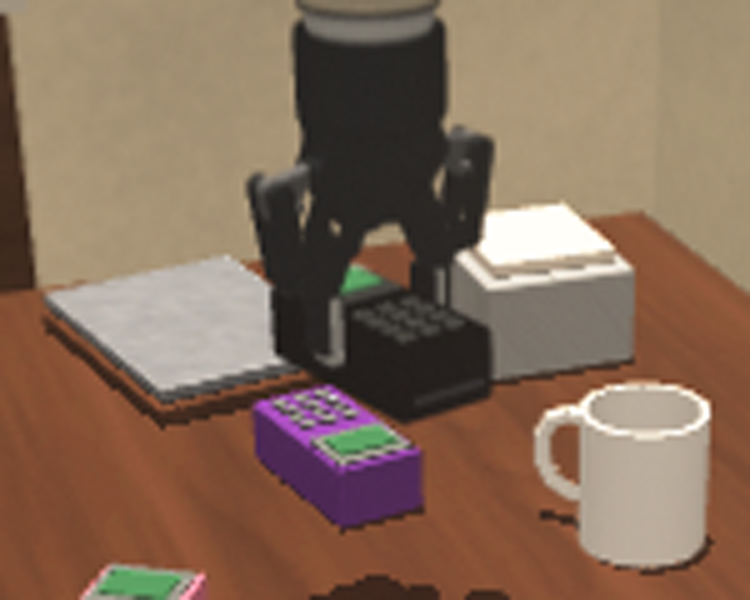

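The terminal is held level, and the fingertips are just above its lower edge. I'll fit its offset in the hand from the corners (408,365), (408,420), (490,330) and (490,398) in this crop.

Run:
```python
from h import *
from scipy.optimize import least_squares
from scipy.spatial.transform import Rotation as Ro
np.set_printoptions(precision=4,suppress=True)
s=state();q=s["tool_rot"];M=Ro.from_quat(np.r_[q[1:],q[0]]).as_matrix()
E=cam("side")
px=np.array([(408,365),(408,420),(490,330),(490,398),(275,355)])/5+[203,81]
L=np.array([(-60,-29,-40),(-60,-29,0),(-60,29,-40),(-60,29,0),(60,-29,0)])/1e3
f=lambda p:(proj(E,s["tool_pos"]+(L+p)@M.T)-px)
r=least_squares(lambda p:f(p).ravel(),[0,0,.035]);print(r.x,f(r.x))
print("term yaw",np.degrees(np.arctan2(M[1,0],M[0,0])))
# plan: stand origin from ball
k=(ray(cam("scene"),[(245,118.3)],.087)[0]+ray(E,[(343,304.8)],.087)[0])/2
y=np.radians(75.75);d=np.array([np.cos(y),np.sin(y)]);o=k[:2]+.138*d;print("knob",k,"origin",o, "fixed face", o+.0655*d)
print("tool shift",M.T@(np.r_[o,.18]-s["tool_pos"]), "joints",s["joint_pos"])
w=cam("scene")
print("jar",ray(w,[(190,208)],0),"router",ray(w,[(246,250)],.025))
```

```text
[0.0444 0.0298 0.0772] [[-0.9152 -1.5555]
 [-0.3783  1.3183]
 [ 0.0553 -0.131 ]
 [ 0.2968 -0.1413]
 [ 1.0331  0.5669]]
term yaw 108.30929626630342
knob [ 0.5091 -0.2506  0.087 ] origin [ 0.5431 -0.1169] fixed face [ 0.5592 -0.0534]
tool shift [-0.3596 -0.142   0.0136] joints [0.3257 0.0901 1.677  0.0001 1.362  0.0061]
jar [[ 0.779  -0.1883  0.    ]] router [[0.799  0.0286 0.025 ]]
```

{"op": "move_arm", "data": {"targets": [[[40,-0.06,-0.0237,0,0],[40,-0.06,-0.0237,0,0],[40,-0.06,-0.0237,0,0],[40,-0.06,-0.0237,0,0],[40,-0.06,-0.0237,0,0]]]}}

```text
time: 3.17
tool_pos: [0.5494, 0.0731, 0.1837]
tool_rot: [-0.0, 0.585, 0.811, -0.0]
contact_force: [0.4, -1.1, -4.7]
gripper_width: 0.665
grasp_force: 68.6
```

{"op": "move_arm", "data": {"targets": [[[40,-0.06,-0.0237,0,0],[40,-0.06,-0.0237,0,0],[40,-0.06,-0.0237,0,0],[40,-0.06,-0.0237,0,0],[40,-0.06,-0.0237,0,0]]]}}

```text
time: 3.58
tool_pos: [0.5384, -0.1202, 0.1838]
tool_rot: [-0.0, 0.586, 0.811, -0.0]
contact_force: [0.7, -0.0, -4.0]
gripper_width: 0.667
grasp_force: 68.6
```

{"op": "move_arm", "data": {"targets": [[[40,0,0,0,1],[40,0,0,0,1],[40,0,0,0,1],[40,0,0,0,1],[40,0,0,0,1]]]}}

```text
time: 4.0
tool_pos: [0.5388, -0.1186, 0.1835]
tool_rot: [-0.001, 0.777, 0.629, -0.0]
contact_force: [-0.3, 0.2, -4.4]
gripper_width: 0.67
grasp_force: 68.6
```

{"op": "move_arm", "data": {"targets": [[[40,0,0,0,0.43],[40,0,0,0,0],[40,0,0,0,0]]]}}

```text
time: 4.25
tool_pos: [0.539, -0.1184, 0.1837]
tool_rot: [-0.0, 0.789, 0.614, -0.0]
contact_force: [-0.2, 1.2, -3.9]
gripper_width: 0.67
grasp_force: 68.6
```

Run:
```python
from h import *
s=state();C=cam("wrist");im=grab_frame("wrist")
cv2.imwrite("pics/w2.png",im[:,:,::-1]);np.savez("w2.npz",K=C[0],d=C[1],R=C[2],t=C[3])
print(s["joint_pos"],s["tool_pos"],s["tool_rot"],s["contact_force"])
im=grab_frame("side");cv2.imwrite("pics/s2.png",im[:,:,::-1])
```

```text
[-3.51092158e-01 -6.49189934e-02  1.85358609e+00 -8.22835684e-06
  1.35396940e+00 -1.03208108e-01] [ 0.53902671 -0.11840927  0.18373366] [-4.40557409e-04  7.89097959e-01  6.14267156e-01 -2.79869662e-04] [-0.21050387  1.18958489 -3.85012532]
```

View pics/w2.png

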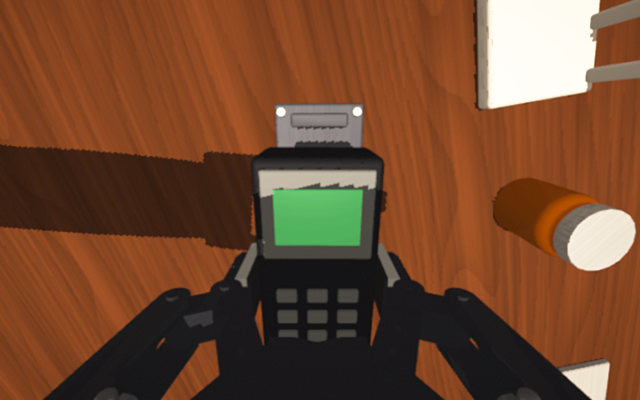

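Wrist view: the plate's far corners are at (276,105) and (363,104). The jaw top spans roughly (293,113) to (347,127), and the terminal's far top edge is at row 152–168.

Run:
```python
from h import *
from scipy.spatial.transform import Rotation as Ro
np.set_printoptions(precision=4,suppress=True)
w=np.load("w2.npz");C=(w["K"],w["d"],w["R"],w["t"])
s=state();q=s["tool_rot"];M=Ro.from_quat(np.r_[q[1:],q[0]]).as_matrix()
tf=lambda P:(P-s["tool_pos"])@M
P=ray(C,[(276,105),(363,104)],.012);print("plate end",P,"tool",tf(P),np.linalg.norm(P[0]-P[1]))
d=P[1]-P[0];print("stand yaw",np.degrees(np.arctan2(d[1],d[0]))+90,"tool yaw",np.degrees(np.arctan2(M[1,0],M[0,0])))
for z in(.012,.052):
  J=ray(C,[(293,113),(347,113),(347,127),(292,128),(322,145)],z);print(z,tf(J))
k=np.array([.5091,-.2506,.087]);print("knob tool",tf(k[None]),"cam tool",tf((-C[2].T@C[3])[None]))
im=cv2.imread("pics/w2.png");D=cv2.imread("pics/s2.png")
o=np.zeros((600,800,3),np.uint8);o[:360,:800]=cv2.resize(im[95:185,230:430],None,fx=4,fy=4,interpolation=cv2.INTER_CUBIC)
o[360:,:480]=cv2.resize(D[240:320,270:430],None,fx=3,fy=3);cv2.imwrite("pics/c2.png",o)
```

```text
plate end [[ 0.5214 -0.0263  0.012 ]
 [ 0.6054 -0.0466  0.012 ]] tool [[ 0.085  -0.0398  0.172 ]
 [ 0.0859  0.0466  0.1719]] 0.08644056381833937
stand yaw 76.37164677843813 tool yaw 75.77921060220862
0.012 [[ 0.0773 -0.0231  0.172 ]
 [ 0.0773  0.031   0.172 ]
 [ 0.0637  0.0314  0.1719]
 [ 0.0627 -0.0245  0.172 ]
 [ 0.0456  0.0061  0.172 ]]
0.052 [[ 0.0774 -0.0198  0.132 ]
 [ 0.0774  0.0268  0.132 ]
 [ 0.0656  0.0272  0.132 ]
 [ 0.0648 -0.021   0.132 ]
 [ 0.0501  0.0054  0.132 ]]
knob tool [[-0.1355  0.0033  0.097 ]] cam tool [[ 0.0778  0.0009 -0.117 ]]
```

View pics/c2.png

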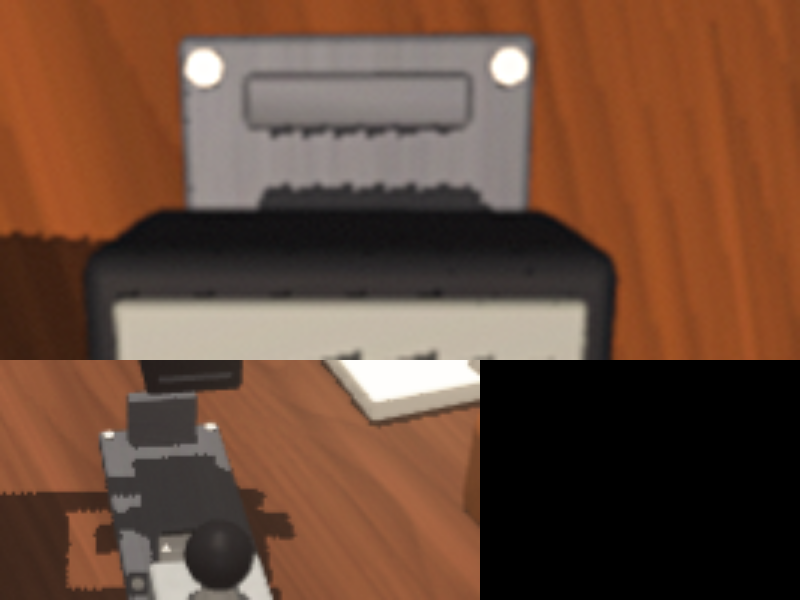

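Run:
```python
from h import *
from scipy.spatial.transform import Rotation as Ro
np.set_printoptions(precision=4,suppress=True)
w=np.load("w2.npz");C=(w["K"],w["d"],w["R"],w["t"])
s=state();q=s["tool_rot"];M=Ro.from_quat(np.r_[q[1:],q[0]]).as_matrix()
tf=lambda P:(P-s["tool_pos"])@M
for dz in(.033,.0378):
  z=s["tool_pos"][2]-dz
  print(dz,tf(ray(C,np.array([(155,212),(550,212)])/4+[230,95],z)),tf(ray(C,np.array([(88,262),(613,262)])/4+[230,95],z+.04)))
```

```text
0.033 [[ 0.0595 -0.0251  0.033 ]
 [ 0.0595  0.0282  0.033 ]] [[ 0.0594 -0.0252 -0.007 ]
 [ 0.0594  0.0275 -0.007 ]]
0.0378 [[ 0.0589 -0.026   0.0378]
 [ 0.0589  0.029   0.0378]] [[ 0.0586 -0.0263 -0.0022]
 [ 0.0586  0.0286 -0.0022]]
```

{"op": "move_arm", "data": {"targets": [[[40,0.0042,0.004,0,0],[40,0,0,0.05,0],[40,0,0,0.05,0],[40,0,0,0.05,0],[40,0,0,0.047,0]]]}}

```text
time: 4.77
tool_pos: [0.5426, -0.1165, 0.0649]
tool_rot: [0.0, 0.789, 0.614, 0.0]
contact_force: [-0.6, -0.1, -5.3]
gripper_width: 0.668
grasp_force: 68.7
```

{"op": "move_arm", "data": {"targets": [[[40,0,0,0.006,0],[40,0,0,0.006,0],[40,0,0,0.004,0],[40,0,0,0.003,0],[40,0,0,0,0]]]}}

```text
time: 5.18
tool_pos: [0.544, -0.1173, 0.0566]
tool_rot: [0.001, 0.789, 0.614, 0.001]
contact_force: [-2.0, -0.6, -3.6]
gripper_width: 0.666
grasp_force: 68.4
```

{"op": "move_arm", "data": {"targets": [[[40,0,0,0.002,0],[40,0,0,0.002,0],[40,0,0,0,0],[40,0,0,0,0]]]}}

```text
time: 5.52
tool_pos: [0.5427, -0.1168, 0.0526]
tool_rot: [0.0, 0.79, 0.614, 0.0]
contact_force: [0.3, 0.3, -3.7]
gripper_width: 0.663
grasp_force: 68.5
```

Run:
```python
from h import *
s=state();print(s["contact_force"],s["ft_torque"],s["tool_pos"])
o=np.zeros((600,800,3),np.uint8)
a=grab_frame("side")[225:345,270:430,::-1];o[:,:]=cv2.resize(a,(800,600),interpolation=cv2.INTER_CUBIC);cv2.imwrite("pics/s3.png",o)
```

```text
[ 0.29863279  0.29501428 -3.74292713] [ 0.03263562 -0.06014017 -0.00628592] [ 0.54266978 -0.11683721  0.052626  ]
```

View pics/s3.png

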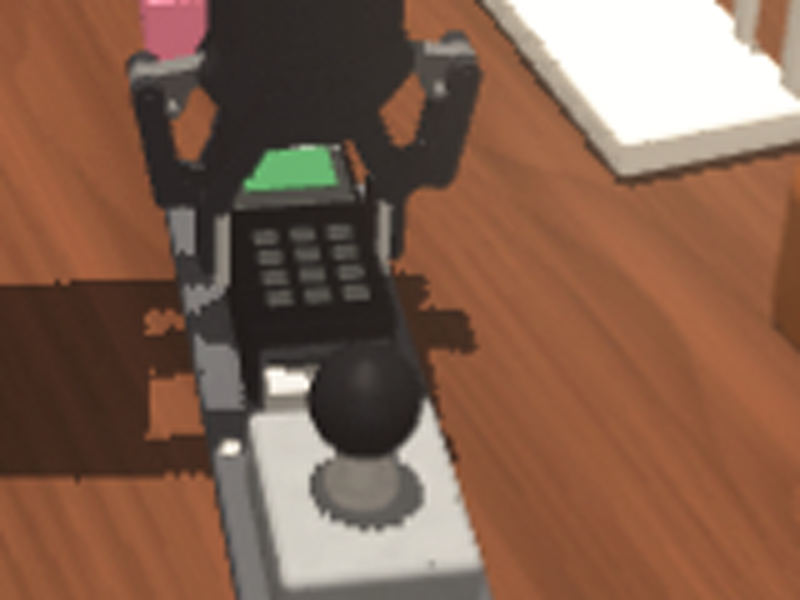

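The terminal hangs between the jaws, just clear of the plate, so I'll lower it until it touches.

{"op": "move_arm", "data": {"targets": [[[40,0,0,0.002,0],[40,0,0,0.002,0],[40,0,0,0,0],[40,0,0,0,0]]]}}

```text
time: 5.9
tool_pos: [0.5425, -0.1168, 0.0498]
tool_rot: [-0.0, 0.79, 0.614, -0.0]
contact_force: [-0.9, 0.6, -4.3]
gripper_width: 0.667
grasp_force: 68.6
```

{"op": "move_arm", "data": {"targets": [[[40,0,0,0.002,0],[40,0,0,0.002,0],[40,0,0,0,0],[40,0,0,0,0]]]}}

```text
time: 6.23
tool_pos: [0.5427, -0.1168, 0.0497]
tool_rot: [-0.0, 0.789, 0.614, -0.0]
contact_force: [-8.7, 2.4, 11.2]
gripper_width: 0.668
grasp_force: 70.4
```

{"op": "move_arm", "data": {"targets": [[[40,0,0,-0.002,0],[80,0,0,0,0],[100,0,0,0,0],[100,0,0,0,0],[100,0,0,0,0]]]}}

```text
time: 6.65
tool_pos: [0.5429, -0.1169, 0.0489]
tool_rot: [0.0, 0.79, 0.614, 0.0]
contact_force: [0.2, 0.2, 0.2]
gripper_width: 0.999
grasp_force: 0.0
```

{"op": "move_arm", "data": {"targets": [[[100,0,0,-0.03,0],[100,0,0,-0.06,0],[100,0,0,-0.06,0],[100,0,0,-0.06,0],[100,0,0,0,0]]]}}

```text
time: 7.07
tool_pos: [0.5471, -0.1184, 0.1841]
tool_rot: [0.006, 0.789, 0.614, 0.004]
contact_force: [1.1, -0.5, 0.6]
gripper_width: 1.003
grasp_force: 0.0
```

Run:
```python
from h import *
s=state();C=cam("wrist");im=grab_frame("wrist")
np.savez("w3.npz",K=C[0],d=C[1],R=C[2],t=C[3])
print(s["joint_pos"],s["tool_pos"],s["tool_rot"],s["contact_force"])
o=np.zeros((600,800,3),np.uint8)
o[:480,:480]=cv2.resize(im[40:280,200:440,::-1],None,fx=2,fy=2)
a=grab_frame("side")[240:350,310:370,::-1]
o[:586,480:]=cv2.resize(a,(320,586),interpolation=cv2.INTER_CUBIC);cv2.imwrite("pics/w3.png",o)
```

```text
[-3.46040804e-01 -5.61099751e-02  1.84455150e+00  3.24710440e-05
  1.33784462e+00 -9.69303609e-02] [ 0.54711056 -0.11837568  0.18412016] [0.00645978 0.78945423 0.61376171 0.00410398] [ 1.1099279  -0.5163297   0.58754619]
```

View pics/w3.png

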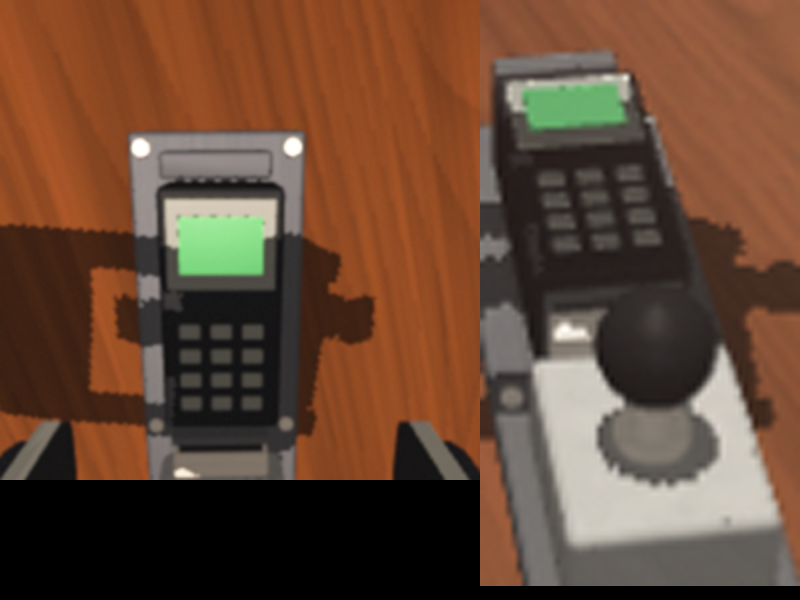

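The terminal lies flat, keys up, between the jaws and close to the fixed one. Terminal near end is at crop row 428, moving jaw edge about 446. Now I'll work out the fingertip reach at this opening and the jaw gap.

Run:
```python
from h import *
from scipy.spatial.transform import Rotation as Ro
np.set_printoptions(precision=4,suppress=True)
E=cam("side")
def plane(uv,pos,q,xo):
    K,d,R,t=E;p=cv2.undistortPoints(np.array(uv,float).reshape(-1,1,2),K,d)[:,0]
    D=np.c_[p,np.ones(len(p))]@R;o=-R.T@t
    M=Ro.from_quat([*q[1:],q[0]]).as_matrix();n=M[:,0]
    X=o+D*(((pos+n*xo-o)@n)/(D@n))[:,None]
    return (X-pos)@M
print("s3 L/R tip",plane(np.array([(222,292),(215,292),(393,260)])/5+[270,225],np.array([.54267,-.11684,.0526]),[0,.789,.614,0],-.011))
print("s1 tip",plane(np.array([(328,365),(318,300)])/5+[203,81],np.array([.5604,.2674,.1853]),[0,.586,.811,0],-.011))
w=np.load("w3.npz");C=(w["K"],w["d"],w["R"],w["t"])
s=state();M=Ro.from_quat([*s["tool_rot"][1:],s["tool_rot"][0]]).as_matrix()
g=lambda r,z:((ray(C,[(200+c/2,40+r/2) for c in(220,)],z)-s["tool_pos"])@M)[0]
print("fixed",g(179,.052),"termfar",g(184,.052),"termnear",g(428,.052),"jaw",g(446,.05))
k=np.array([.5091,-.2506,.087]);print("knob",M.T@(k-s["tool_pos"]))
print(state()["tool_pos"],state()["tool_rot"])
```

```text
s3 L/R tip [[-0.011  -0.0316  0.0227]
 [-0.011  -0.0344  0.0224]
 [-0.011   0.0384  0.0132]]
s1 tip [[-0.011  -0.0386  0.021 ]
 [-0.011  -0.0428 -0.0155]]
fixed [ 0.0631 -0.0003  0.1253] termfar [ 0.061  -0.0003  0.1253] termnear [-0.0593 -0.0013  0.1254] jaw [-0.0709 -0.0014  0.1274]
knob [-0.1377 -0.0014  0.0904]
[ 0.544  -0.1173  0.1773] [0.0022 0.7895 0.6137 0.0014]
```

{"op": "move_arm", "data": {"targets": [[[100,-0.055,0,0,0],[100,-0.055,0,0,0],[100,-0.03,0,0,0],[100,0,0,0,0],[100,0,0,0,0]]]}}

```text
time: 7.58
tool_pos: [0.5207, -0.1983, 0.1726]
tool_rot: [-0.002, 0.79, 0.613, -0.001]
contact_force: [0.9, 0.8, -0.2]
gripper_width: 0.999
grasp_force: 0.0
```

Run:
```python
from h import *
from scipy.spatial.transform import Rotation as Ro
np.set_printoptions(precision=4,suppress=True)
s=state();C=cam("wrist");im=grab_frame("wrist");np.savez("w4.npz",K=C[0],d=C[1],R=C[2],t=C[3]);cv2.imwrite("pics/w4.png",im[:,:,::-1])
M=Ro.from_quat([*s["tool_rot"][1:],s["tool_rot"][0]]).as_matrix()
k=np.array([.5091,-.2506,.087]);u=proj(C,[k])[0];print(s["tool_pos"],s["tool_rot"],"pred px",u,"knob tool",M.T@(k-s["tool_pos"]))
g=cv2.cvtColor(im,cv2.COLOR_RGB2GRAY);x,y=u.astype(int)
r=275*.02/np.linalg.norm(C[2]@k+C[3]);print("radius",r)
h=cv2.HoughCircles(cv2.GaussianBlur(g,(3,3),0),cv2.HOUGH_GRADIENT_ALT,1,10,param1=100,param2=.5,minRadius=int(r*.8),maxRadius=int(r*1.2)+1)
print(h)
sub=g[max(y-40,0):y+40:4,max(x-48,0):x+48:4];print(sub)
```

```text
[ 0.5207 -0.1983  0.1726] [-0.0017  0.7901  0.613  -0.0005] pred px [318.1171 275.3753] knob tool [-0.0537  0.002   0.0855]
radius 22.76623688524601
[[[318.     277.      23.6601]
  [247.     325.      23.5441]
  [344.     317.      22.0688]
  [484.     283.      23.9821]
  [ 32.     218.      23.8255]
  [285.     311.      23.8479]
  [590.     148.      24.0966]
  [ 52.      81.      23.9646]
  [385.     323.      24.198 ]
  [219.     281.      23.4157]
  [110.      98.      22.6465]
  [532.      79.      24.1394]
  [277.     190.      23.1039]
  [307.     319.      21.2319]
  [172.     270.      23.4435]
  [244.     120.      22.5717]
  [ 30.     360.      23.723 ]
  [188.     120.      21.8609]]]
[[ 52  56  83 142 235 235 105 109 110 110 112 113 111 112 113 111 112 111
  113 113 112  88  60  58]
 [ 55  55  58 117 232 226 111 110 110 111 111 111 110 111 110 111 112 113
  113 112 112  88  59  99]
 [ 55  56  55  69 233 133 114 113 112 113 113 128 138 133 115 112 111 113
  113 113 113  84  58 121]
 [ 54  55  54  65 233 105 113 113 112 113 144 147 147 147 147 118 109 113
  113 112 111 
[... 929 characters left out ...]
15 120 115 157 235 233 138  27  26  26  27  28  28  26  24  24  23
  110 127 142 106 109 116]
 [113 113 122 118 115 116 114 121  28  24  26  27  26  26  26  26  22 101
  112 106 110 110 104 121]
 [116 111 119 119 121 117 115 124 121  29  25  26  26  26  26  23  94 118
  110 109 111 113 102 119]
 [115 112 113 121 118 115 116 123 122 135  95  39  25  32  62 109 122 118
  114 110 109 113 100 115]
 [114 114 114 122 119 117 117 117 121 132 125 123 115 114 112 115 120 119
  115 111 106 109 103 111]
 [115 116 112 118 119 119 116 114 125 128 129 125 115 115 111 124 119 122
  114 110 106 107 107 111]
 [115 113 111 113 118 115 115 116 125 122 131 121 118 114 115 124 121 121
  118 110 106 109 110 104]]
```

{"op": "move_arm", "data": {"targets": [[[100,-0.046,0.002,0,0],[100,-0.046,0.001,0,0],[100,0,0,0,-1],[100,0,0,0,-1],[100,0,0,0,-1]]]}}

```text
time: 8.05
tool_pos: [0.5099, -0.2511, 0.1737]
tool_rot: [-0.001, 0.682, 0.732, 0.0]
contact_force: [-0.0, 0.2, -0.7]
gripper_width: 1.002
grasp_force: 0.0
```

{"op": "move_arm", "data": {"targets": [[[100,0,0,0,-1],[100,0,0,0,-1],[100,0,0,0,-1],[100,0,0,0,-1],[100,0,0,0,-1]]]}}

```text
time: 8.47
tool_pos: [0.5101, -0.2505, 0.1737]
tool_rot: [-0.001, 0.469, 0.883, 0.0]
contact_force: [-1.1, 0.8, -0.3]
gripper_width: 0.998
grasp_force: 0.0
```

{"op": "move_arm", "data": {"targets": [[[100,0,0,0,-1],[100,0,0,0,-1],[100,0,0,0,-1],[100,0,0,0,-1],[100,0,0,0,-1]]]}}

```text
time: 8.88
tool_pos: [0.5101, -0.2505, 0.1737]
tool_rot: [-0.001, 0.224, 0.975, 0.0]
contact_force: [0.6, 0.3, 0.5]
gripper_width: 1.001
grasp_force: 0.0
```

{"op": "move_arm", "data": {"targets": [[[100,0,0,0,-1],[100,0,0,0,-1],[100,0,0,0,0],[100,0,0,0,0],[100,0,0,0,0]]]}}

```text
time: 9.3
tool_pos: [0.51, -0.2513, 0.1742]
tool_rot: [-0.0, 0.125, 0.992, 0.0]
contact_force: [-0.2, -0.4, -0.2]
gripper_width: 1.001
grasp_force: 0.0
```

Run:
```python
from h import *
from scipy.spatial.transform import Rotation as Ro
np.set_printoptions(precision=4,suppress=True)
s=state();C=cam("wrist");im=grab_frame("wrist")
M=Ro.from_quat([*s["tool_rot"][1:],s["tool_rot"][0]]).as_matrix()
k=np.array([.5088,-.2515,.087]);u=proj(C,[k])[0];print(s["tool_pos"],s["joint_pos"],"px",u,"knob tool",M.T@(k-s["tool_pos"]))
g=cv2.cvtColor(im,cv2.COLOR_RGB2GRAY);x,y=u.astype(int);print(g[y-32:y+36:4,x-40:x+40:4])
```

```text
[ 0.51   -0.2513  0.1742] [-0.5888 -0.0157  1.8225  0.0002  1.3357 -1.9092] px [316.3138 212.5476] knob tool [ 0.0011 -0.0005  0.0872]
[[109 109 109 108 107 108 109 107 106 106 105 105 204 239 237 236 237 132
  108 105]
 [109 110 109 110 106 109 107 108 107 107 109 107 106 185 238 237 239 103
  107 107]
 [109 109 108 110 108 107 108 108 122 112  99 112 126 110 211 239 236 107
  108 109]
 [107 109 109 109 107 106 109  47  21  24  24  24  21  30 103 102 107 107
  108 109]
 [106 108 108 109 108 107  26  24  25  25  24  23  25  25  22  99 108 108
  108 107]
 [106 105 106 108 109  45  24  25  25  24  24  24  24  25  24  25 110 108
  107 108]
 [106 105 105 106 101  22  26  25  25  26  27  26  26  25  24  22  71 109
  108 108]
 [107 108 108 107  63  23  23  23  24  28  26  28  25  25  25  23  33 108
  109 108]
 [104 108 110 109  40  23  24  24  26  28  32  28  24  24  24  24  23 109
  109 108]
 [106 108 109 109  55  24  24  24  26  28  34  30  24  26  24  24  28 109
  108 107]
 [107 109 109 108  80  25  24  23  27  26  28  26  27  25  23  24  44 108
  107 109]
 [107 109 107 107 110  21  23  24  24  25  28  24  24  24  23  22  92 107
  109 109]
 [107 107 108 108 108  69  24  24  25  24  24  25  26  23  25  40 108 108
  108 109]
 [ 99  72  67  69  69  70  37  24  25  24  26  25  25  25  29  61  99 107
  107 106]
 [117 116 113  88  53  54  53  50  28  23  23  24  25  39  49  71 103 103
  104 102]
 [115 117 116 114 115 111  68  65  45  47  47  48  48  53  81 103 103 103
  107 104]
 [111 110 106 102 101 100 101 102 104  46  45  47  45 103 102 103 102 102
   98 103]]
```

{"op": "move_arm", "data": {"targets": [[[100,0.001,0,0.045,0],[100,0,0,0.045,0],[100,0,0,0.03,0],[100,0,0,0.019,0],[100,0,0,0,0]]]}}

```text
time: 9.77
tool_pos: [0.5076, -0.2507, 0.088]
tool_rot: [-0.003, 0.125, 0.992, 0.001]
contact_force: [-0.1, 0.1, -0.3]
gripper_width: 1.001
grasp_force: 0.0
```

{"op": "move_arm", "data": {"targets": [[[100,0,0,0,0],[60,0,0,0,0],[30,0,0,0,0],[20,0,0,0,0],[20,0,0,0,0]]]}}

```text
time: 10.18
tool_pos: [0.5101, -0.252, 0.0926]
tool_rot: [0.001, 0.124, 0.992, 0.0]
contact_force: [4.2, 15.8, 14.5]
gripper_width: 0.452
grasp_force: 19.2
```

{"op": "move_arm", "data": {"targets": [[[20,0,0,0,0],[20,0,0,0,0],[20,0,0,0,0],[20,0,0,0,0]]]}}

```text
time: 10.52
tool_pos: [0.5102, -0.2518, 0.093]
tool_rot: [0.001, 0.124, 0.992, 0.0]
contact_force: [-0.4, 3.2, 3.9]
gripper_width: 0.442
grasp_force: 59.5
```

```bash
cat > r.py <<'E'
from h import *
s=state();q=s["tool_rot"]
yaw=np.degrees(2*np.arctan2(q[2],q[1]))
print("t",s["time"],"pos",s["tool_pos"].round(4),"yaw",round(yaw,2),"F",s["contact_force"].round(1),"tq",s["ft_torque"].round(3),"j6",s["joint_pos"][5].round(3),"e6",s["joint_efforts"][5].round(3),s["gripper_width"],s["grasp_force"])
E
python3 r.py
```

```text
t 10.5167 pos [ 0.5102 -0.2518  0.093 ] yaw 165.71 F [-0.4  3.2  3.9] tq [ 0.429  0.106 -0.102] j6 -1.912 e6 -0.047 0.44171256134280973 59.48700249195099
```

{"op": "move_arm", "data": {"targets": [[[20,0,0,0,0.5],[20,0,0,0,1],[20,0,0,0,1],[20,0,0,0,1],[20,0,0,0,1]]]}}

```text
time: 10.93
tool_pos: [0.5098, -0.2525, 0.093]
tool_rot: [0.001, 0.354, 0.935, -0.001]
contact_force: [-2.5, -0.2, 5.5]
gripper_width: 0.437
grasp_force: 59.6
```

```bash
python3 r.py
```

```text
t 10.9333 pos [ 0.5098 -0.2525  0.093 ] yaw 138.48 F [-2.5 -0.2  5.5] tq [0.012 0.391 0.284] j6 -1.436 e6 -0.786 0.4373781042801699 59.60628569126129
```

{"op": "move_arm", "data": {"targets": [[[20,0,0,0,1],[20,0,0,0,1],[20,0,0,0,1],[20,0,0,0,1],[20,0,0,0,1]]]}}

```text
time: 11.35
tool_pos: [0.5091, -0.253, 0.093]
tool_rot: [0.0, 0.584, 0.811, -0.001]
contact_force: [-6.3, -1.5, 5.7]
gripper_width: 0.436
grasp_force: 59.8
```

```bash
python3 r.py
python3 - <<'E'
from h import *
cv2.imwrite("pics/k1.png",grab_frame("side")[:,:,::-1])
E
```

```text
t 11.35 pos [ 0.5091 -0.253   0.093 ] yaw 108.48 F [-6.3 -1.5  5.7] tq [-0.149  0.908  0.282] j6 -0.912 e6 -0.777 0.43623361068905325 59.79275286197662
```

{"op": "move_arm", "data": {"targets": [[[20,0,0,0,1],[20,0,0,0,1],[20,0,0,0,0.7],[20,0,0,0,0]]]}}

```text
time: 11.73
tool_pos: [0.5086, -0.2531, 0.093]
tool_rot: [-0.0, 0.692, 0.722, -0.002]
contact_force: [-6.5, -1.0, 8.2]
gripper_width: 0.438
grasp_force: 59.9
```

```bash
python3 r.py
```

```text
t 11.7333 pos [ 0.5086 -0.2531  0.093 ] yaw 92.38 F [-6.5 -1.   8.2] tq [-0.204  1.126 -0.214] j6 -0.632 e6 0.232 0.437606195295099 59.872915148735046
```

{"op": "move_arm", "data": {"targets": [[[20,0,0,0,0.5],[20,0,0,0,0.5]]]}}

```text
time: 11.9
tool_pos: [0.5084, -0.2531, 0.093]
tool_rot: [-0.0, 0.729, 0.685, -0.002]
contact_force: [-9.1, -1.3, 8.0]
gripper_width: 0.442
grasp_force: 59.9
```

```bash
python3 r.py
```

```text
t 11.9 pos [ 0.5084 -0.2531  0.093 ] yaw 86.44 F [-9.1 -1.3  8. ] tq [-0.184  1.235  0.26 ] j6 -0.528 e6 -0.279 0.44161182618585765 59.911410212516785
```

{"op": "move_arm", "data": {"targets": [[[20,0,0,0,0.5],[20,0,0,0,0.5]]]}}

```text
time: 12.07
tool_pos: [0.5082, -0.2531, 0.093]
tool_rot: [-0.0, 0.764, 0.646, -0.002]
contact_force: [-9.0, -1.5, 8.6]
gripper_width: 0.441
grasp_force: 60.0
```

```bash
python3 r.py
```

```text
t 12.0667 pos [ 0.5082 -0.2531  0.093 ] yaw 80.44 F [-9.  -1.5  8.6] tq [-0.135  1.374  0.264] j6 -0.423 e6 -0.254 0.4412002194133558 59.962313175201416
```

{"op": "move_arm", "data": {"targets": [[[20,0,0,0,0.5],[20,0,0,0,0.5]]]}}

```text
time: 12.23
tool_pos: [0.508, -0.2531, 0.0929]
tool_rot: [-0.0, 0.796, 0.605, -0.002]
contact_force: [-10.0, -0.7, 9.1]
gripper_width: 0.434
grasp_force: 60.0
```

```bash
python3 r.py
```

```text
t 12.2333 pos [ 0.508  -0.2531  0.0929] yaw 74.44 F [-10.   -0.7   9.1] tq [-0.111  1.54   0.205] j6 -0.318 e6 -0.252 0.4343829785419001 60.03131926059723
```

{"op": "move_arm", "data": {"targets": [[[20,0,0,0,0.5],[20,0,0,0,0.5]]]}}

```text
time: 12.4
tool_pos: [0.5079, -0.253, 0.0929]
tool_rot: [-0.001, 0.827, 0.562, -0.002]
contact_force: [-10.6, -1.1, 9.0]
gripper_width: 0.436
grasp_force: 60.1
```

```bash
python3 r.py
python3 - <<'E'
from h import *
cv2.imwrite("pics/k2.png",grab_frame("side")[:,:,::-1])
a=cv2.imread("pics/s2.png");
for n in("k1","k2"):
    b=cv2.imread(f"pics/{n}.png")
    print(n)
    g=cv2.cvtColor(b,cv2.COLOR_BGR2GRAY);print(g[284:312,316:340:3].tolist())
E
```

```text
t 12.4 pos [ 0.5079 -0.253   0.0929] yaw 68.44 F [-10.6  -1.1   9. ] tq [-0.081  1.562  0.21 ] j6 -0.214 e6 -0.252 0.43642822763456895 60.093501806259155
k1
[[69, 40, 41, 68, 41, 41, 39, 41], [69, 41, 40, 63, 41, 39, 40, 40], [65, 41, 39, 54, 42, 39, 39, 39], [63, 41, 39, 44, 53, 39, 40, 40], [62, 41, 41, 42, 65, 40, 39, 38], [63, 39, 39, 39, 54, 41, 40, 39], [61, 39, 39, 40, 40, 39, 41, 39], [51, 39, 39, 39, 41, 40, 40, 41], [41, 38, 39, 39, 39, 39, 45, 40], [38, 37, 39, 39, 39, 39, 57, 41], [38, 37, 38, 40, 39, 39, 48, 41], [38, 38, 39, 40, 40, 37, 133, 41], [39, 38, 39, 39, 40, 37, 229, 40], [46, 38, 38, 39, 38, 38, 74, 40], [70, 39, 36, 39, 39, 37, 38, 39], [83, 40, 38, 39, 39, 37, 39, 39], [114, 39, 38, 38, 39, 38, 39, 39], [119, 37, 39, 39, 40, 38, 40, 39], [122, 37, 40, 38, 39, 39, 40, 38], [122, 42, 39, 38, 38, 40, 38, 38], [124, 67, 45, 38, 39, 39, 39, 39], [125, 82, 72, 39, 39, 40, 38, 41], [124, 112, 92, 47, 39, 39, 38, 62], [122, 114, 93, 72, 37, 38, 40, 104], [123, 114, 93, 90, 40, 38, 38, 129], [122, 107, 93, 93, 38, 38, 39, 130], [123, 109, 142, 134, 38, 38, 39, 130], 
[... 345 characters left out ...]
, 61], [39, 39, 39, 39, 39, 39, 77, 85], [39, 40, 39, 37, 39, 40, 173, 139], [39, 39, 39, 38, 40, 40, 243, 30], [40, 39, 39, 38, 39, 45, 230, 30], [55, 36, 59, 39, 39, 49, 119, 30], [103, 29, 114, 39, 39, 40, 29, 32], [121, 29, 131, 39, 39, 55, 30, 31], [122, 29, 111, 39, 43, 101, 30, 30], [122, 30, 108, 39, 56, 121, 30, 30], [122, 30, 108, 38, 62, 125, 30, 31], [123, 40, 108, 39, 64, 126, 29, 31], [125, 66, 108, 39, 73, 125, 30, 31], [125, 79, 107, 39, 72, 124, 30, 30], [124, 114, 107, 38, 72, 120, 29, 29], [122, 115, 102, 39, 74, 104, 31, 30], [123, 114, 93, 38, 75, 100, 29, 29], [123, 107, 93, 36, 76, 99, 30, 29], [123, 110, 142, 39, 75, 100, 29, 31], [123, 113, 209, 38, 81, 100, 29, 30]]
```

{"op": "move_arm", "data": {"targets": [[[20,0,0,0,0.5],[20,0,0,0,0.5]]]}}

```text
time: 12.62
tool_pos: [0.5077, -0.2529, 0.0929]
tool_rot: [-0.001, 0.855, 0.518, -0.003]
contact_force: [-11.8, -0.7, 10.6]
gripper_width: 0.435
grasp_force: 60.1
```

```bash
python3 r.py
```

```text
t 12.6167 pos [ 0.5077 -0.2529  0.0929] yaw 62.44 F [-11.8  -0.7  10.6] tq [-0.048  1.734  0.264] j6 -0.109 e6 -0.255 0.4347997555083845 60.11319100856781
```

{"op": "move_arm", "data": {"targets": [[[20,0,0,0,0.5],[20,0,0,0,0.5]]]}}

```text
time: 12.78
tool_pos: [0.5075, -0.2528, 0.0929]
tool_rot: [-0.001, 0.881, 0.473, -0.003]
contact_force: [-12.6, 0.5, 11.4]
gripper_width: 0.436
grasp_force: 60.2
```

```bash
python3 r.py
```

```text
t 12.7833 pos [ 0.5075 -0.2528  0.0929] yaw 56.45 F [-12.6   0.5  11.4] tq [-0.003  1.786  0.335] j6 -0.004 e6 -0.175 0.4357106892719932 60.16356647014618
```

{"op": "move_arm", "data": {"targets": [[[20,0,0,0,0.5],[20,0,0,0,0.5]]]}}

```text
time: 12.95
tool_pos: [0.5074, -0.2528, 0.0929]
tool_rot: [-0.001, 0.905, 0.426, -0.003]
contact_force: [-12.9, 0.4, 11.6]
gripper_width: 0.437
grasp_force: 60.2
```

```bash
python3 r.py
```

```text
t 12.95 pos [ 0.5074 -0.2528  0.0929] yaw 50.46 F [-12.9   0.4  11.6] tq [0.111 1.978 0.363] j6 0.1 e6 -0.12 0.437430626111593 60.20552694797516
```

{"op": "move_arm", "data": {"targets": [[[20,0,0,0,0.5]]]}}

```text
time: 13.03
tool_pos: [0.5073, -0.2527, 0.0929]
tool_rot: [-0.001, 0.915, 0.403, -0.003]
contact_force: [-13.9, 1.1, 11.3]
gripper_width: 0.44
grasp_force: 60.2
```

```bash
python3 r.py
```

```text
t 13.0333 pos [ 0.5073 -0.2527  0.0929] yaw 47.47 F [-13.9   1.1  11.3] tq [0.133 1.98  0.435] j6 0.153 e6 -0.092 0.4398054014147103 60.22458851337433
```

The torque starts rising at a yaw of about 62° and climbs steadily for 15°, so the clamp force is roughly 29 N. I'll ease back about 4° towards 20 N and let go.

{"op": "move_arm", "data": {"targets": [[[20,0,0,0,-0.35],[20,0,0,0,-0.35],[20,0,0,0,0],[20,0,0,0,0]]]}}

```text
time: 13.37
tool_pos: [0.5074, -0.2527, 0.0929]
tool_rot: [-0.001, 0.9, 0.437, -0.003]
contact_force: [-13.2, 0.4, 12.5]
gripper_width: 0.441
grasp_force: 60.2
```

```bash
python3 r.py
```

```text
t 13.3667 pos [ 0.5074 -0.2527  0.0929] yaw 51.79 F [-13.2   0.4  12.5] tq [0.028 1.871 0.264] j6 0.077 e6 0.245 0.441204271655758 60.205403566360474
```

{"op": "move_arm", "data": {"targets": [[[60,0,0,0,0],[100,0,0,0,0],[100,0,0,0,0],[100,0,0,0,0],[100,0,0,0,0]]]}}

```text
time: 13.78
tool_pos: [0.5096, -0.2519, 0.0914]
tool_rot: [0.0, 0.9, 0.436, 0.0]
contact_force: [0.2, -0.2, 0.7]
gripper_width: 1.003
grasp_force: 0.0
```

{"op": "move_arm", "data": {"targets": [[[100,0,0,-0.02,0],[100,0,0,-0.05,0],[100,0,0,-0.06,0],[100,0,0,-0.06,0],[100,0,0,0,0]]]}}

```text
time: 14.2
tool_pos: [0.5132, -0.2543, 0.2158]
tool_rot: [0.007, 0.9, 0.436, 0.004]
contact_force: [1.1, -1.2, 1.1]
gripper_width: 0.996
grasp_force: 0.0
```

```bash
python3 r.py
python3 - <<'E'
from h import *
im=grab_frame("side");b=cv2.imread("pics/side0.png")
g=cv2.cvtColor(im,cv2.COLOR_RGB2GRAY)
E=cam("side")
y=np.radians(75.9);d=np.array([np.cos(y),np.sin(y)]);x=np.array([d[1],-d[0]]);k=np.array([.509,-.2510])
o=k+.138*d
P=lambda a,l,z:proj(E,[[*(o+a*x+l*d),z]])[0].round(1)
# edge profile along stand y near terminal's left half, on top plane z=.052
for a in(-.02,-.012):
  print(a,[(int(l*1000),int(g[int(round(v[1])),int(round(v[0]))])) for l in np.arange(-.1,.09,.004) for v in[P(a,l,.052)]])
cv2.imwrite("pics/end.png",im[:,:,::-1])
d0=cv2.absdiff(cv2.imread("pics/scene0.png"),np.ascontiguousarray(grab_frame("scene")[:,:,::-1])).max(2)
for n,(u,v) in dict(mug=(368,291),jar=(190,190),router=(246,242)).items():print(n,(d0[v-20:v+20,u-20:u+20]>30).mean())
E
```

```text
t 14.2 pos [ 0.5132 -0.2543  0.2158] yaw 51.73 F [ 1.1 -1.2  1.1] tq [-0.05  -0.058 -0.018] j6 0.078 e6 0.0 0.9964539793838355 0.0
-0.02 [(-100, 128), (-96, 129), (-92, 128), (-88, 130), (-83, 210), (-79, 241), (-75, 243), (-71, 246), (-67, 60), (-63, 101), (-59, 83), (-55, 50), (-51, 50), (-47, 54), (-43, 92), (-39, 73), (-35, 52), (-31, 93), (-27, 152), (-23, 61), (-19, 71), (-15, 120), (-11, 61), (-7, 52), (-3, 94), (0, 112), (4, 52), (8, 50), (12, 49), (16, 127), (20, 176), (24, 179), (28, 154), (32, 173), (36, 173), (40, 176), (44, 172), (48, 178), (52, 178), (56, 178), (60, 118), (64, 118), (68, 121), (72, 86), (76, 93), (80, 91), (84, 93), (88, 94)]
-0.012 [(-100, 32), (-96, 87), (-92, 112), (-88, 127), (-83, 171), (-79, 243), (-75, 243), (-71, 182), (-67, 83), (-63, 86), (-59, 64), (-55, 48), (-51, 50), (-47, 53), (-43, 111), (-39, 172), (-35, 72), (-31, 96), (-27, 170), (-23, 69), (-19, 95), (-15, 168), (-11, 68), (-7, 97), (-3, 171), (0, 158), (4, 66), (8, 51), (12, 50), (16, 74), (20, 179), (24, 179), (28, 148), (32, 151), (36, 152), (40, 151), (44, 151), (48, 151), (52, 151), (56, 151), (60, 104), (64, 120), (68, 120), (72, 101), (76, 99), (80, 99), (84, 107), (88, 106)]
mug 0.0
jar 0.0
router 0.003125
```

```bash
python3 -c "
from plant import job
print(job.job_done())"
```

```text
the job is handed in; nothing more can be done
None
```

I handed the job in: the terminal lies flat with its keys up in the stand, clamped at about 20 N as estimated from the knob torque and turn angle (not measured directly). The hand has let go, and the mug, jar and router look unmoved in the scene camera.

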